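# Draw the kitchen spring balance to its marker and ease it home

## Robot

A 6-joint arm with a two-finger parallel gripper is mounted at the origin on the work surface. World frame = base frame: x ahead of the robot, y to its left, z up, the work surface at z = 0. Lengths are in m, angles in degrees, forces in N, time in s.
With the tool pointing down it reaches from about 0.275 to 0.875 m from the base axis. Payload 12.5 kg.
Tool frame: the origin (TCP) lies at the very end of the fingers, on their centre line; the grasp point (between the pads) lies 19 mm behind it; z points along the fingers, y is the line along which they close (so a half turn about z gives the same grasp; the last joint's range is limited). The gripper opens to 85 mm and grips with 20 to 120 N. Pads are 22 mm wide; open, the fingers measure 114 mm over their backs; the gripper's body (76 mm by 85 mm) begins 54 mm behind the grasp point. The pads swing forward as they close: fully open they stand 13 mm farther back than shut.
Start: joints at [-75.321, 20.094, 94.641, -0, 65.266, -4.847], TCP at [0.184, -0.518, 0.231] pointing down, gripper open.
Joint ranges: [-157.81, 157.81], [-45, 120.19], [0.68, 151.7], [-89.99, 269.99], [4.06, 180], [-164.3, 164.3]. Speed limits (degrees/s): [127.2, 127.2, 159.86, 180, 180, 180].

## Interface

Orientations are given as [roll, pitch, yaw] about the fixed x, y, z axes, in that order (R = Rz(yaw) Ry(pitch) Rx(roll)).
In Python, from cell import r gives the robot as it stands.
- The arm moves only by the tool send_rows, never from a script. Its argument "plan" is one flat list of numbers, 7 for each row, row after row: the turn, a rotation vector about the world's x, y, z normalised to -1 to 1, where 1 is 120 degrees, then the shift along the world's x, y, z normalised to -1 to 1, where 1 is 25 mm, then the closure, from 0 (fully open) to 1 (shut). A call has 1 to 10 rows; each row shifts and turns the commanded pose from where the row before left it; what a row does not reach is not made up. A row lasts 1/10 s, in which the tool goes at most 50 mm and 8.59 degrees, less where a joint would pass 70% of its speed; a pose out of reach is approached as far as the arm can. A call with a number of a shift or a turn outside -1 to 1 is refused whole. A call with a gripper value outside its range is refused whole. The fingers move at their own pace and stop on an object; "force" is the grip in N (left out, the last holds). Time passes only in rows, so rows that do not move let the fingers close. It gives the time, the measured TCP pose, the force, the opening and the grip force at its end, in the units of the state.
- r.sense(): the state, without advancing time (a new reading comes with each control period).
- r.get_image(name): name is "scene" or "top" or "wrist"; returns (picture, depth): 480x640x3 uint8, red, green, blue; 480x640 float32, m along the optical axis (not along the pixel's ray), 0 where there is no reading.
- r.camera_model(name): a dict with "intrinsics" (3x3 intrinsics, pixels), "origin" and "attitude" of the camera in the world. Camera axes: x right, y up, looking along -z (the intrinsics and any distortion apply to the point x, -y, -z); pixel columns grow to the right and rows downward; lengths in m; the calibration is good to about 2 mm. A picture is of the moment at which its call begins: read the wrist's pose just before it. camera_model takes no time and is no camera call; for the wrist camera it gives the pose at the moment of the call.
- r.hand_in(): hands the job in; it is judged then, once.
The state is a dict: "time_s": time; "joint_positions": joint angles; "joint_velocities": joint speeds; "tau": joint torques, N m; "tool_pos": TCP position; "tcp_rot": TCP orientation; "wrist_force": force on the tool from outside, world axes, zero at the start; "moment": the same for the moment, N m; "grip_width": finger opening in m; "grasp_force": force on a finger pad.
Only numpy, scipy, OpenCV 4.12 (cv2) and the standard library are available. Lean on these libraries where they do the work, as an engineer would, in place of code of your own. Each camera call takes 0.05 s, during which the arm holds its last target. There are 200 camera calls.

## Task

The spring balance on the sloping stand is being checked before use. Take its red pull tab, draw it down the slope until its red pointer is level with the yellow marker, and keep it there for two seconds without ever pulling clearly past the marker; then ease the tab slowly back up until it is fully home, never letting it snap back, and let go. Leave the yellow marker, and the moka pot, cup, sugar tin, jar and spoon rest around, standing where they are.

Things in the scene. Friction and masses are not known exactly. Their poses are not given: they have to be found in the camera images.
- balance: Spring balance, fixed. Origin at counter level under the resting red tab; x points up the slope (roughly to the robot's left), -y away from the robot, z up. Wooden base 310 (x) by 180 (y) by 15 mm. White scale plate 70 mm wide, tilted 35 degrees, rising towards +x from x = -110 mm (48 mm up) through 125 mm above the origin to x = 115 mm (205 mm up).
- lamp_tip (a point): Free end of a small fixed lamp bar, 26 mm wide and 14 mm thick, level above the blade and housing: from a post at x = 142 mm behind the housing to x = -4 mm, right over the resting tab, its middle 262 mm up in the balance's frame. No room for an upright gripper at the tab; one leaning in line with the tab (35 degrees) passes beside the bar's end.
- housing_front (a point): Middle of the foot of the blue housing's front face, on the scale plate, 66 mm up the slope from the resting tab's middle. The housing is 74 mm wide and rises 40 mm over the plate.
- tab_grip (a point): Grip point of the red pull tab, 34 mm above the scale plate. Frame tilted with the slope: x up the slope, y across, z along the tab (35 degrees from vertical, leaning down the slope). Tab 14 mm thick (x), 36 mm wide (y), from 1 to 56 mm above the plate (22 mm above this point). Up the slope of it lies a steel blade, 16 mm wide, top 5 mm above the plate. Pull along -x.
- slide (a joint): Pull of the slide in m: 0 fully home, grows as the tab is drawn down the slope, stop at 0.115. A spring draws it home: about 3 N at 0, rising 0.8 N per 10 mm; released far out it snaps back.
- pointer (a point): Outer end of the thin red pointer at the foot of the tab, on its -y side (away from the robot), 35 mm from the middle of the plate, 4 mm above the plate; in line with the tab's middle plane. Frame as tab_grip.
- rider_mark (a point): Middle of the inner side of the yellow marker, a block 12 mm long (along the slope), 18 mm wide, 14 mm tall, clipped to the -y edge of the scale plate at 37 to 55 mm from its middle. Set anywhere from 50 to 90 mm down the slope from the pointer's home; stiff but can be pushed by mistake. Frame as tab_grip (x up the slope).
- moka: Aluminium moka pot, 88 mm wide, 161 mm tall, black handle to its +y; stands on the near burner of the gas hob (47 mm tall) at the robot's left. Origin under its centre.
- cup: Red ceramic espresso cup with a handle, rim radius 32 mm, 58 mm tall, beside the foot of the slope. Origin under its centre.
- tin: Stainless steel sugar tin, 90 by 110 by 75 mm, flat hinged lid with a small knob on top; beside the balance's high end. Origin under its centre.
- jar: Glass jar with wooden cap, 76 mm wide, 130 mm tall. Origin under its centre.
- spoon_rest: Wooden spoon rest, 220 by 85 mm, 22 mm tall, with a wooden spoon in it that sticks out 40 mm at -x. Origin under its centre.
There are look-alikes about, which are no part of the job. What is shaped like the cup but blue or purple is not meant.

How it is judged:
By the outcome, as a careful person would: the job done as asked, in the order asked, and still so for the second after the job is handed in, with the robot touching nothing.
It also fails if it takes over 43 s, if anything falls off the work surface, if the arm or the gripper's body presses on something with over 40 N, if the wrist force passes 120 N, or if a joint passes its speed limit or range.

## Working session

There is one attempt and no reset: what is moved stays moved. The work goes in short steps, Python scripts to look and compute and a tool call to move; the robot and the scene stay as the last step left them, time stands still between calls to the robot, and variables do not carry over. Pictures are saved under pics/ and viewed, at most 10 in all, crops included, and the job is handed in when it is done.

Besides the shell and the picture viewer there is one more tool, called after "Call:" as name(argument=value, ...) on one line, values as JSON. send_rows: Moves the arm, as the interface text tells. Its arguments: {"type":"object","properties":{"plan":{"type":"array","items":{"type":"number","minimum":-1,"maximum":1}},"force":{"type":"number"}},"required":["plan"]}

```bash
mkdir -p pics; ls; cat > h.py <<'E'
import numpy as np, cv2
from cell import r
from scipy.spatial.transform import Rotation as R
def cam(n):
    m=r.camera_model(n); K=np.array(m["intrinsics"]); A=np.array(m["attitude"]); o=np.array(m["origin"])
    if A.shape!=(3,3): A=R.from_euler('xyz',A,degrees=True).as_matrix() if A.size==3 else None
    return K,A,o,m
def world(n,depth,u,v,c=None):
    K,A,o,_=c or cam(n); u=np.asarray(u,float); v=np.asarray(v,float)
    d=depth[v.astype(int),u.astype(int)]
    p=np.stack([(u-K[0,2])/K[0,0]*d,-(v-K[1,2])/K[1,1]*d,-d],-1)
    return p@A.T+o
def grab(n,tag):
    c=cam(n); im,d=r.get_image(n); cv2.imwrite(f"pics/{tag}.png",im[...,::-1]); np.savez(f"/tmp/{tag}.npz",im=im,d=d); return im,d,c
E
python3 - <<'E'
from h import *
for n in("scene","top","wrist"):
    im,d,c=grab(n,n+"0"); print(n,c[3])
print(r.sense())
a=cv2.imread("pics/scene0.png");b=cv2.imread("pics/top0.png")
E
```

```text
pics
scene {'intrinsics': array([[502.3028053 ,   0.        , 323.96903277],
       [  0.        , 502.3028053 , 242.39406142],
       [  0.        ,   0.        ,   1.        ]]), 'origin': array([ 1.20024226, -0.87085455,  1.23117821]), 'attitude': array([45.97373732, -0.9637036 , 35.99223417])}
top {'intrinsics': array([[521.94481073,   0.        , 321.90483887],
       [  0.        , 521.94481073, 245.51888083],
       [  0.        ,   0.        ,   1.        ]]), 'origin': array([0.29615192, 0.02329753, 1.75463053]), 'attitude': array([ 10.78643687,   0.10753088, -89.71003978])}
wrist {'intrinsics': array([[357.95043642,   0.        , 320.0547061 ],
       [  0.        , 357.95043642, 238.73558782],
       [  0.        ,   0.        ,   1.        ]]), 'origin': array([ 0.25743996, -0.49176241,  0.37299993]), 'attitude': array([-1.78018281e+01,  6.95454544e-02, -7.04157631e+01])}
{'time_s': 0.15, 'joint_positions': array([-7.53198501e+01,  2.01170755e+01,  9.46655185e+01,  5.43895529e-04,
        6.52649501e+01, -4.84773687e+00]), 'joint_velocities': array([-0.08319777, -0.15199353, -0.13463498, -0.10703256, -0.03048018,
        0.03835284]), 'tau': array([ 7.98014589e-04, -5.06252825e+01, -2.91502529e+01, -9.10024482e-05,
        3.36255587e-03,  3.49306674e-05]), 'tool_pos': array([ 0.18380982, -0.51813479,  0.23090368]), 'tcp_rot': array([-1.79952668e+02, -4.50990013e-03,  1.95276572e+01]), 'wrist_force': array([-0.71188248, -0.01385437, -0.17291963]), 'moment': array([-0.04133916, -0.0325747 , -0.00543143]), 'grasp_force': 0.0, 'grip_width': 0.08536785787169487}
```

View pics/scene0.png

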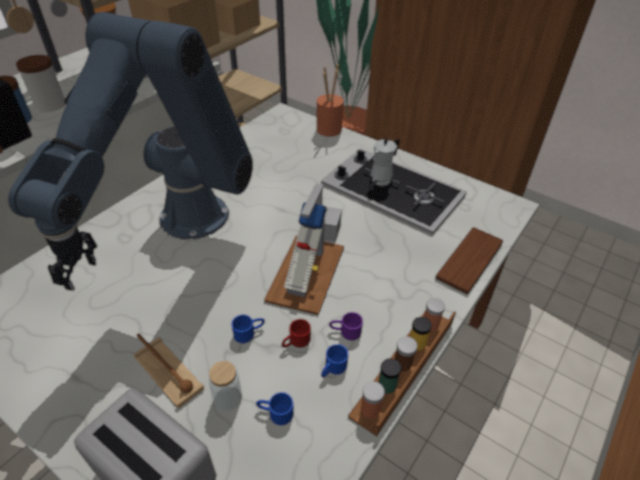

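View pics/top0.png

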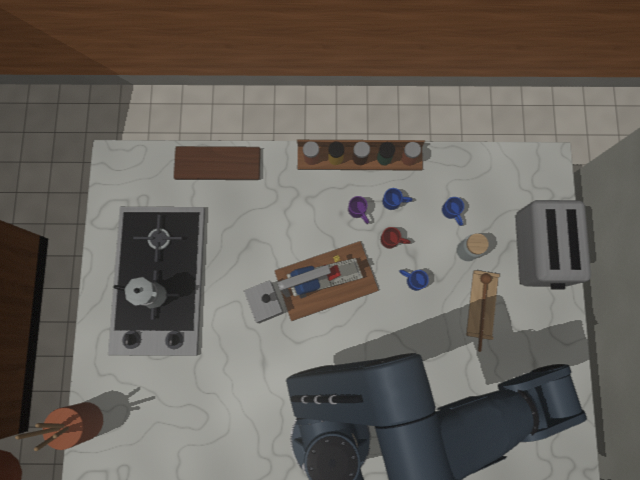

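Top view: the balance lies at about (327,280), with the red tab at (335,271), the yellow marker near (337,259) and the lamp bar over it. The red cup is at (391,238); the blue and purple cups are look-alikes. I'll measure from both fixed views and enlarge a crop of the balance.

```bash
python3 - <<'E'
from h import *
out=[]
for n,(x0,x1,y0,y1) in (("top",(240,400,225,335)),("scene",(255,365,175,320))):
    z=np.load(f"/tmp/{n}0.npz"); im,d=z["im"],z["d"]; c=cam(n)
    hsv=cv2.cvtColor(im,cv2.COLOR_RGB2HSV).astype(int)
    H,S,V=hsv[...,0],hsv[...,1],hsv[...,2]
    reg=np.zeros(H.shape,bool); reg[y0:y1,x0:x1]=1
    for nm,m in (("red",((H<6)|(H>174))&(S>150)&(V>70)),("yel",(H>20)&(H<34)&(S>140)&(V>110)),("blue",(H>100)&(H<125)&(S>120)),("wood",(H>5)&(H<16)&(S>90))):
        v,u=np.nonzero(m&reg&(d>0)); p=world(n,d,u,v,c)
        print(n,nm,len(u),np.c_[u,v].mean(0).round(1), np.median(p,0).round(3), p.min(0).round(3),p.max(0).round(3))
        if nm=="wood":
            k=(p[:,2]<0.03)&(p[:,2]>0.005); q=p[k]; 
            print(" base rect",cv2.minAreaRect(q[:,:2].astype(np.float32)), np.median(q[:,2]))
        if nm in("red","yel") : print(np.c_[u,v,(p*1000).round()].astype(int)[:60:2].tolist())
    cr=cv2.resize(im[y0:y1,x0:x1,::-1],None,fx=4,fy=4,interpolation=cv2.INTER_CUBIC)
    cr=cr[:600]; cv2.imwrite(f"pics/{n}_crop.png",cr); out.append(cr)
h=440; cv2.imwrite("pics/crops.png",np.hstack([cv2.resize(o,(int(o.shape[1]*400/o.shape[0]),400)) for o in out])[:,:800*2])
print(cv2.imread("pics/crops.png").shape)
E
```

```text
top red 37 [336.8 273.9] [ 0.506 -0.01   0.159] [ 0.497 -0.217  0.011] [0.652 0.005 0.177]
[[394, 239, 652, -217, 11], [336, 273, 513, -16, 170], [338, 273, 512, -22, 175], [335, 274, 510, -13, 169], [337, 274, 509, -19, 177], [339, 274, 510, -25, 169], [333, 275, 507, -7, 165], [335, 275, 507, -13, 167], [337, 275, 506, -19, 174], [330, 276, 507, 2, 146], [332, 276, 505, -4, 156], [334, 276, 504, -10, 162], [336, 276, 504, -16, 165], [330, 277, 504, 2, 143], [332, 277, 503, -4, 151], [334, 277, 502, -10, 159], [330, 278, 501, 2, 143], [332, 278, 500, -4, 151], [330, 279, 497, 2, 143]]
top yel 14 [335.8 258.4] [ 0.569 -0.014  0.103] [ 0.561 -0.024  0.098] [ 0.577 -0.011  0.109]
[[335, 256, 576, -14, 105], [334, 257, 574, -11, 98], [337, 257, 574, -21, 102], [335, 258, 571, -14, 100], [338, 259, 567, -24, 102], [336, 260, 564, -17, 104], [338, 260, 563, -24, 109]]
top blue 16 [299.7 283.8] [0.465 0.088 0.235] [0.453 0.082 0.225] [0.506 0.106 0.239]
top wood 2685 [329.9 282.9] [0.484 0.    0.016] [ 0.38  -0.157  0.001] [0.641 0.186 0.03 ]
 base rect ((0.5101808905601501, 0.014358520507
[... 803 characters left out ...]
3] [ 0.571 -0.02   0.1  ] [ 0.514 -0.028  0.011] [0.577 0.057 0.108]
[[314, 265, 514, 53, 14], [313, 266, 564, -21, 104], [315, 266, 572, -20, 108], [317, 266, 523, 57, 11], [314, 267, 571, -24, 107], [316, 267, 573, -17, 101], [313, 268, 570, -28, 104], [315, 268, 572, -21, 100], [317, 268, 575, -14, 96], [314, 269, 572, -25, 99], [316, 269, 577, -22, 99]]
scene blue 318 [313.3 218.9] [0.504 0.066 0.208] [ 0.467 -0.248  0.044] [0.538 0.106 0.235]
scene wood 2222 [306.5 281.2] [ 0.545 -0.033  0.014] [ 0.383 -0.158  0.002] [0.638 0.183 0.172]
 base rect ((0.5094655156135559, 0.01293809711933136), (0.17586398124694824, 0.3098609447479248), 19.671960830688477) 0.013902925326058524
(400, 884, 3)
```

The measurements agree. The base centre is about (0.510, 0.013), with its top at z 0.015. Upslope yaw is about 109.5°, and the tab top is at z 0.172 (expected 0.171). The marker is at about (0.571, -0.018, 0.10). The only red tab is on the single balance, and the only yellow block beside it is the marker. I'll move to a leaning view pose and confirm with the wrist camera.

Call:
send_rows(plan=[0.0153,0.0054,0,0.8,0.95,0.15,0.45,0.0153,0.0054,0,0.8,0.95,0.15,0.45,0.0153,0.0054,0,0.8,0.95,0.15,0.45,0.0153,0.0054,0,0.8,0.95,0.15,0.45,0.0153,0.0054,0,0.8,0.95,0.15,0.45,0.0153,0.0054,0,0.8,0.95,0.15,0.45,0.0153,0.0054,0,0.8,0.95,0.15,0.45,0.0153,0.0054,0,0.8,0.95,0.15,0.45,0.0153,0.0054,0,0.8,0.95,0.15,0.45])

```text
time_s: 1.05
tool_pos: [0.3645, -0.3035, 0.2651]
tcp_rot: [-162.4, -0.0, 19.5]
wrist_force: [0.3, 0.6, 0.5]
grip_width: 0.0466
grasp_force: 0.0
```

Call:
send_rows(plan=[0.0153,0.0054,0,0.8,0.95,0.05,0.45,0.0153,0.0054,0,0.8,0.95,0.05,0.45,0.0153,0.0054,0,0.8,0.95,0.05,0.45,0.0153,0.0054,0,0.8,0.95,0.05,0.45,0.0153,0.0054,0,0.8,0.95,0.05,0.45,0.0153,0.0054,0,0.8,0.95,0.05,0.45,0.0153,0.0054,0,0.8,0.95,0.05,0.45,0.0153,0.0054,0,0.8,0.95,0.05,0.45,0.0153,0.0054,0,0.8,0.95,0.05,0.45,0,0,0,0,0,0,0.45])

```text
time_s: 2.05
tool_pos: [0.5451, -0.0887, 0.2755]
tcp_rot: [-144.8, -0.0, 19.6]
wrist_force: [0.1, -0.3, 1.0]
grip_width: 0.0473
grasp_force: 0.0
```

```bash
python3 - <<'E'
from h import *
im,d,c=grab("wrist","w1"); s=r.sense(); print(s["tool_pos"],s["tcp_rot"],s["joint_positions"].round(1))
print(c[2],c[3]["attitude"])
E
```

```text
[ 0.54414537 -0.08993894  0.27558457] [-1.44914158e+02 -7.58497526e-04  1.96204195e+01] [-25.6  29.7  80.6  24.   95.7  41.6]
[ 0.64617889 -0.13942165  0.39171671] [-17.77237825  35.17797551 -70.26999859]
```

View pics/w1.png

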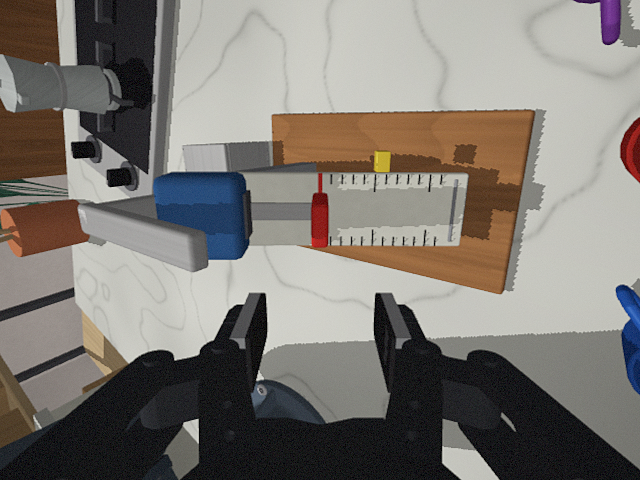

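The wrist view shows the red tab at (320,220) with its pointer at (320,183). The yellow marker is at (382,161), the blue housing at (202,215) and the lamp bar's end at (197,265). This is clearly the balance meant. Next I'll measure these in the slope frame.

```bash
cat >> h.py <<'E'
def slope(yaw=109.5,O=(0.510,0.013,0.125)):
    Bz=R.from_euler('z',yaw,degrees=True).as_matrix()
    B=Bz@R.from_euler('y',-35,degrees=True).as_matrix()   # cols: x up slope, y, z normal
    return B,np.array(O)
def masks(im):
    hsv=cv2.cvtColor(im,cv2.COLOR_RGB2HSV).astype(int); H,S,V=hsv[...,0],hsv[...,1],hsv[...,2]
    return ((H<6)|(H>174))&(S>150)&(V>70),(H>20)&(H<34)&(S>140)&(V>110),(S<40)&(V>120)
E
python3 - <<'E'
from h import *
z=np.load("/tmp/w1.npz"); im,d=z["im"],z["d"]; c=cam("wrist"); B,O=slope()
red,yel,wh=masks(im); box=np.zeros(red.shape,bool); box[140:260,250:470]=1
def sl(m):
    v,u=np.nonzero(m&box&(d>0)); return u,v,(world("wrist",d,u,v,c)-O)@B*1000
np.set_printoptions(suppress=True,precision=1)
u,v,p=sl(wh); k=(abs(p[:,2])<12)&(u>330)&(u<455)&(v>175)&(v<245); w=world("wrist",d,u[k],v[k],c)
C=w.mean(0); n=np.linalg.svd(w-C,full_matrices=False)[2][2]; n*=np.sign(n[2]); print("plate n",n.round(4),B[:,2].round(4),"tilt",np.degrees(np.arccos(n[2])),"yaw down",np.degrees(np.arctan2(n[1],n[0])), "h",np.median(p[k,2]),"y range",np.percentile(p[k,1],[1,99]))
u,v,p=sl(red); t=p[:,2]>45
print("tab top",t.sum(),np.percentile(p[t],[2,50,98],axis=0)); 
q=(v<190); print("pointer",q.sum(),np.c_[u,v,p][q][::4])
u,v,p=sl(yel); t=p[:,2]>8; print("marker",len(u),(u.min(),u.max(),v.min(),v.max()),np.percentile(p,[2,50,98],axis=0))
E
```

```text
plate n [ 0.2 -0.5  0.8] [ 0.2 -0.5  0.8] tilt 34.93402528564291 yaw down -70.40841470945561 h 0.7051944217186157 y range [-30.6  34.3]
tab top 723 [[ -7.8 -16.6  48.9]
 [ -1.5  -0.6  56.3]
 [  4.1  17.8  58. ]]
pointer 51 [[319.  173.   -1.2 -34.    6.7]
 [320.  174.   -2.  -32.9   4.8]
 [321.  175.   -2.9 -32.1   5.7]
 [319.  177.   -1.2 -30.3   5.9]
 [320.  178.   -2.1 -29.5   6.1]
 [321.  179.   -3.  -28.5   5.8]
 [319.  181.   -1.2 -26.7   5.7]
 [320.  182.   -2.1 -25.8   5.5]
 [321.  183.   -3.  -25.1   6.7]
 [319.  185.   -1.2 -23.    4.9]
 [320.  186.   -2.1 -22.2   5.5]
 [321.  187.   -3.  -21.4   6.1]
 [319.  189.   -1.2 -19.5   5.7]]
marker 338 (np.int64(374), np.int64(390), np.int64(150), np.int64(171)) [[-64.  -53.4 -90.9]
 [-56.4 -44.9  10.4]
 [-51.1 -31.2  12. ]]
```

```bash
python3 - <<'E'
from h import *
np.set_printoptions(suppress=True,precision=4)
B,O=slope(109.6); s=r.sense(); T=R.from_euler('xyz',s["tcp_rot"],degrees=True).as_matrix()
print("tcp slope",(s["tool_pos"]-O)@B*1000,"tool axes in slope\n",B.T@T)
tgt=O+B@[-.0021,0,.015]; print("shift/25",(tgt-s["tool_pos"])/.025, "down unit/25mm per mm",-B[:,0]/25, "normal per mm",B[:,2]/25)
z=np.load("/tmp/w1.npz"); im,d=z["im"],z["d"]; c=cam("wrist")
red,yel,wh=masks(im); box=np.zeros(red.shape,bool); box[140:260,250:470]=1
v,u=np.nonzero(yel&box); p=(world("wrist",d,u,v,c)-O)@B*1000; k=(p[:,2]>8)&(p[:,2]<20)
print("marker",k.sum(),np.percentile(p[k],[0,5,50,95,100],axis=0),p[k].mean(0))
v,u=np.nonzero(red&box); p=(world("wrist",d,u,v,c)-O)@B*1000; k=(p[:,2]>53)&(p[:,2]<60);print("tab top",p[k].mean(0),p[k].min(0),p[k].max(0))
E
```

```text
tcp slope [ -2.4477   2.3641 185.5437] tool axes in slope
 [[ 0.0003 -1.      0.0015]
 [-1.     -0.0003  0.0002]
 [-0.0002 -0.0015 -1.    ]]
shift/25 [-1.2273  3.7285 -5.5801] down unit/25mm per mm [ 0.011  -0.0309 -0.0229] normal per mm [ 0.0077 -0.0216  0.0328]
marker 285 [[-63.0364 -53.4002   8.5167]
 [-62.271  -52.5957   9.3171]
 [-56.942  -44.9033  10.6296]
 [-51.6686 -36.9816  11.8043]
 [-51.2019 -36.0843  12.4136]] [-56.9365 -44.8939  10.5903]
tab top [-1.795  0.385 56.315] [ -7.8701 -16.9369  53.1368] [ 4.842 19.492 58.817]
```

Call:
send_rows(plan=[0,0,0,-0.13,0.39,-0.58,0.45,0,0,0,-0.13,0.39,-0.58,0.45,0,0,0,-0.13,0.39,-0.58,0.45,0,0,0,-0.13,0.39,-0.58,0.45,0,0,0,-0.13,0.39,-0.58,0.45,0,0,0,-0.13,0.39,-0.58,0.45,0,0,0,-0.13,0.39,-0.58,0.45,0,0,0,-0.13,0.39,-0.58,0.45,0,0,0,-0.09,0.26,-0.4,0.45,0,0,0,0,0,0,0.45])

```text
time_s: 3.1
tool_pos: [0.5146, -0.0062, 0.1495]
tcp_rot: [-144.9, 0.0, 19.5]
wrist_force: [0.4, 0.4, -0.1]
grip_width: 0.047
grasp_force: 0.0
```

```bash
python3 - <<'E'
from h import *
np.set_printoptions(suppress=True,precision=4)
B,O=slope(109.6); s=r.sense(); print("tcp slope",(s["tool_pos"]-O)@B*1000,s["wrist_force"],s["time_s"])
tgt=O+B@[-.002,0,.015]; print("shift/25",(tgt-s["tool_pos"])/.025)
E
```

```text
tcp slope [-2.0312  2.0506 31.2758] [ 0.4332  0.368  -0.1308] 3.1
shift/25 [-0.0483  0.3803 -0.5326]
```

Call:
send_rows(plan=[0,0,0,-0.025,0.19,-0.265,0.45,0,0,0,-0.025,0.19,-0.265,0.45,0,0,0,0,0,0,0.6,0,0,0,0,0,0,0.75,0,0,0,0,0,0,1,0,0,0,0,0,0,1,0,0,0,0,0,0,1,0,0,0,0,0,0,1], force=50)

```text
time_s: 3.9
tool_pos: [0.5145, 0.0031, 0.1374]
tcp_rot: [-145.0, -0.1, 19.5]
wrist_force: [-0.3, -0.9, 5.5]
grip_width: 0.0137
grasp_force: 49.0
```

```bash
cat > m.py <<'E'
from h import *
import sys
np.set_printoptions(suppress=True,precision=4)
B,O=slope(109.6); s=r.sense()
print("tcp slope",(s["tool_pos"]-O)@B*1000,"F slope",s["wrist_force"]@B,"t",s["time_s"],s["grip_width"],s["grasp_force"])
im,d,c=grab("wrist",sys.argv[1])
red,yel,wh=masks(im)
for nm,m,f in(("yel",yel,lambda p:(p[:,2]>7)&(p[:,2]<20)&(abs(p[:,1]+45)<13)&(abs(p[:,0])<150)),("ptr",red,lambda p:(p[:,2]>0)&(p[:,2]<14)&(p[:,1]<-20)&(p[:,1]>-40)&(abs(p[:,0])<150)),("red",red,lambda p:(abs(p[:,0])<150)&(abs(p[:,1])<40)&(p[:,2]>0))):
    v,u=np.nonzero(m&(d>0)); p=(world("wrist",d,u,v,c)-O)@B*1000; k=f(p)
    if k.any(): print(nm,k.sum(),"px",u[k].mean().round(1),v[k].mean().round(1),u[k].min(),u[k].max(),p[k].mean(0).round(2),p[k].min(0).round(1),p[k].max(0).round(1))
E
python3 m.py w2
```

```text
tcp slope [-1.7908 -0.9264 16.3913] F slope [2.5852 0.5881 4.9347] t 3.9 0.01366062209015567 49.03194844722748
yel 1219 px 446.8 204.6 431 463 [-55.42 -46.5    9.9 ] [-62.2 -55.1   7. ] [-49.6 -36.9  12.1]
ptr 248 px 320.1 242.1 317 324 [ -1.83 -28.34   5.57] [ -3.6 -35.6   3.2] [ -0.4 -20.    7.1]
red 5593 px 320.1 332.7 300 341 [-1.84 -8.52 45.82] [ -8.9 -35.6   3.2] [ 5.6 17.2 57.7]
```

View pics/w2.png

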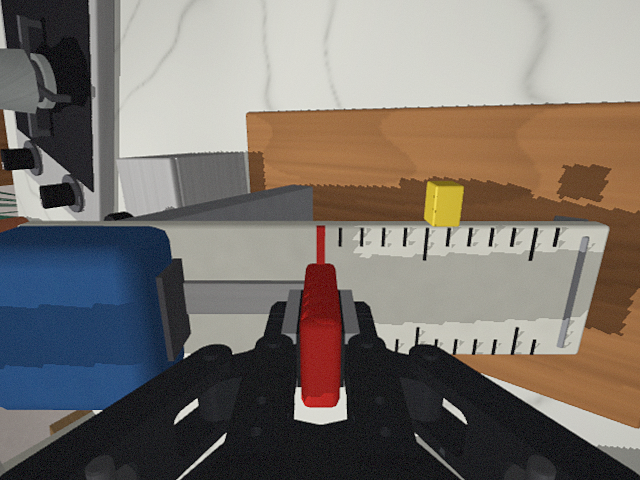

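The tab is gripped, with the opening at 13.7 mm. The pointer is at (320,242) and the marker at about (444,205), roughly 54–55 mm down the slope. I'll draw 45 mm first, then look.

Call:
send_rows(plan=[0,0,0,0.033,-0.092,-0.069,1,0,0,0,0.055,-0.154,-0.115,1,0,0,0,0.055,-0.154,-0.115,1,0,0,0,0.055,-0.154,-0.115,1,0,0,0,0.055,-0.154,-0.115,1,0,0,0,0.055,-0.154,-0.115,1,0,0,0,0.055,-0.154,-0.115,1,0,0,0,0.055,-0.154,-0.115,1,0,0,0,0.055,-0.154,-0.115,1,0,0,0,0.022,-0.062,-0.046,1])

```text
time_s: 4.95
tool_pos: [0.5268, -0.0316, 0.1116]
tcp_rot: [-144.9, -0.1, 19.5]
wrist_force: [-1.5, -0.0, 8.1]
grip_width: 0.0133
grasp_force: 49.7
```

```bash
python3 m.py w3
```

```text
tcp slope [-46.7467  -0.8708  16.3837] F slope [5.0493 1.4027 6.3941] t 4.95 0.013292568674598508 49.66654121875763
yel 1170 px 341.6 204.5 328 356 [-55.85 -46.47   9.99] [-61.9 -55.    7. ] [-50.1 -36.9  12.2]
ptr 257 px 320.4 242.4 317 324 [-46.88 -28.09   5.52] [-48.5 -35.7   3.3] [-45.3 -20.2   7.6]
red 5607 px 320.0 332.7 299 340 [-46.78  -8.47  45.76] [-53.8 -35.7   3.3] [-39.4  17.2  57.8]
```

Call:
send_rows(plan=[0,0,0,0.022,-0.062,-0.046,1,0,0,0,0.022,-0.062,-0.046,1,0,0,0,0.022,-0.062,-0.046,1,0,0,0,0.022,-0.062,-0.046,1,0,0,0,0,0,0,1])

```text
time_s: 5.5
tool_pos: [0.529, -0.0377, 0.1071]
tcp_rot: [-144.9, -0.1, 19.5]
wrist_force: [-1.6, 1.2, 9.3]
grip_width: 0.0134
grasp_force: 49.7
```

```bash
python3 m.py w4; python3 - <<'E'
import cv2
a=cv2.imread("pics/w4.png")[165:285,240:400]; cv2.imwrite("pics/w4c.png",cv2.resize(a,None,fx=5,fy=5,interpolation=cv2.INTER_NEAREST))
E
```

```text
tcp slope [-54.589   -0.8877  16.3791] F slope [6.6748 1.1265 6.6832] t 5.5 0.013397924834473909 49.68469440937042
yel 1157 px 323.5 204.5 310 337 [-56.03 -46.45  10.01] [-61.9 -55.    7. ] [-50.2 -37.2  11.8]
ptr 245 px 320.3 242.7 317 324 [-54.69 -27.99   5.57] [-56.4 -35.6   3.9] [-53.2 -20.1   6.8]
red 5591 px 320.0 332.8 299 341 [-54.63  -8.43  45.82] [-61.7 -35.6   3.9] [-47.3  17.4  57.7]
```

View pics/w4c.png

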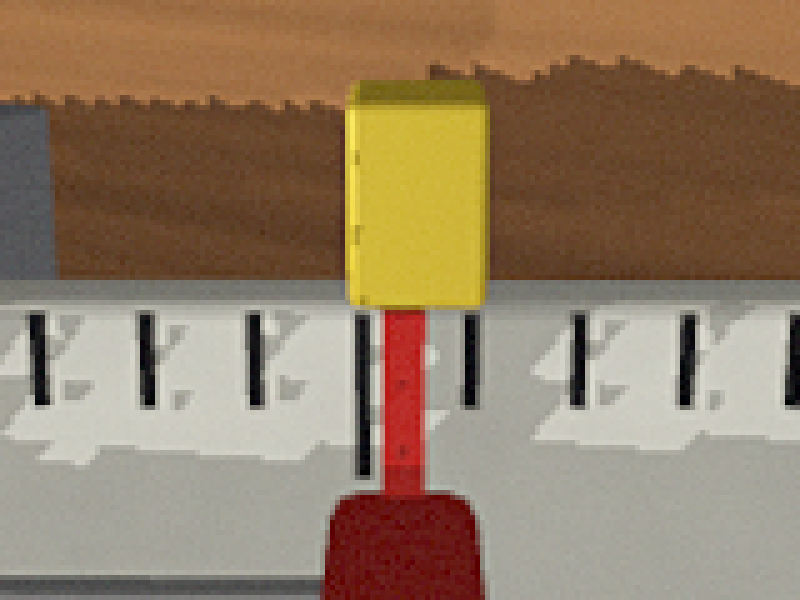

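The crop shows the pointer centre at about x = 404 and the marker centre at about 417, so about 1.2 mm is left. I'll move that, then hold.

Call:
send_rows(plan=[0,0,0,0.0066,-0.0185,-0.0137,1,0,0,0,0.0066,-0.0185,-0.0137,1,0,0,0,0,0,0,1,0,0,0,0,0,0,1,0,0,0,0,0,0,1])

```text
time_s: 6.05
tool_pos: [0.5292, -0.0385, 0.1065]
tcp_rot: [-144.9, -0.1, 19.5]
wrist_force: [-1.1, 1.2, 9.0]
grip_width: 0.0138
grasp_force: 49.6
```

```bash
python3 m.py w5; python3 - <<'E'
import cv2
a=cv2.imread("pics/w5.png")[165:285,240:400]; cv2.imwrite("pics/w5c.png",cv2.resize(a,None,fx=5,fy=5,interpolation=cv2.INTER_NEAREST))
E
```

```text
tcp slope [-55.6281  -0.8603  16.365 ] F slope [6.3897 0.5978 6.4958] t 6.05 0.013773826164732206 49.62895631790161
yel 1145 px 321.1 204.3 307 335 [-56.04 -46.52   9.99] [-62.  -54.9   7.2] [-50.1 -36.6  11.9]
ptr 254 px 320.4 242.9 317 324 [-55.76 -27.89   5.6 ] [-57.4 -35.5   4. ] [-54.2 -20.1   7.2]
red 5601 px 320.0 332.7 299 341 [-55.66  -8.45  45.78] [-62.8 -35.5   4. ] [-48.2  17.7  57.8]
```

View pics/w5c.png

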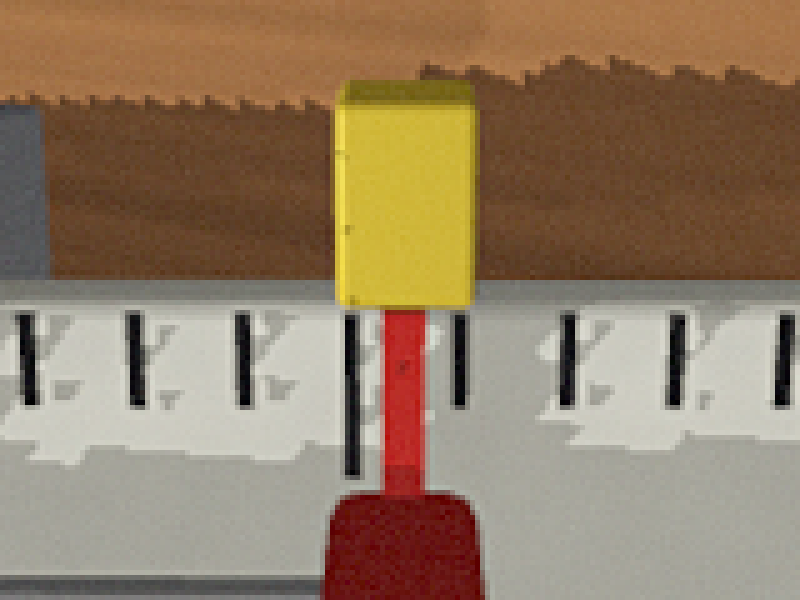

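The pointer centre (404) and marker centre (406) agree to about 0.2 mm. Now I'll hold for more than 2 s.

Call:
send_rows(plan=[0,0,0,0,0,0,1,0,0,0,0,0,0,1,0,0,0,0,0,0,1,0,0,0,0,0,0,1,0,0,0,0,0,0,1,0,0,0,0,0,0,1,0,0,0,0,0,0,1,0,0,0,0,0,0,1,0,0,0,0,0,0,1,0,0,0,0,0,0,1])

```text
time_s: 7.1
tool_pos: [0.5292, -0.0385, 0.1065]
tcp_rot: [-144.9, -0.1, 19.5]
wrist_force: [-2.1, 0.7, 9.3]
grip_width: 0.0134
grasp_force: 49.6
```

Call:
send_rows(plan=[0,0,0,0,0,0,1,0,0,0,0,0,0,1,0,0,0,0,0,0,1,0,0,0,0,0,0,1,0,0,0,0,0,0,1,0,0,0,0,0,0,1,0,0,0,0,0,0,1,0,0,0,0,0,0,1,0,0,0,0,0,0,1,0,0,0,0,0,0,1])

```text
time_s: 8.1
tool_pos: [0.5292, -0.0385, 0.1065]
tcp_rot: [-144.9, -0.1, 19.5]
wrist_force: [-1.9, 1.1, 9.4]
grip_width: 0.0132
grasp_force: 49.6
```

Call:
send_rows(plan=[0,0,0,0,0,0,1,0,0,0,0,0,0,1,0,0,0,0,0,0,1,0,0,0,0,0,0,1,0,0,0,0,0,0,1])

```text
time_s: 8.6
tool_pos: [0.5292, -0.0385, 0.1065]
tcp_rot: [-144.9, -0.1, 19.5]
wrist_force: [-2.1, -0.4, 9.0]
grip_width: 0.0134
grasp_force: 49.6
```

```bash
python3 m.py w6
```

```text
tcp slope [-55.6271  -0.8568  16.3553] F slope [5.427  2.098  7.2188] t 8.6 0.0134229991466269 49.62887227535248
yel 1153 px 321.1 204.4 307 335 [-56.05 -46.51   9.98] [-62.  -55.1   7.1] [-50.1 -36.8  11.9]
ptr 252 px 320.4 242.8 317 324 [-55.76 -27.94   5.59] [-57.4 -35.6   3.9] [-54.2 -20.    7.2]
red 5604 px 320.0 332.8 299 340 [-55.65  -8.42  45.79] [-62.7 -35.6   3.9] [-48.3  17.3  57.7]
```

Held steady for 3 s. Now I'll ease it back at 25 mm/s.

Call:
send_rows(plan=[0,0,0,-0.0275,0.0772,0.0573,1,0,0,0,-0.0275,0.0772,0.0573,1,0,0,0,-0.0275,0.0772,0.0573,1,0,0,0,-0.0275,0.0772,0.0573,1,0,0,0,-0.0275,0.0772,0.0573,1,0,0,0,-0.0275,0.0772,0.0573,1,0,0,0,-0.0275,0.0772,0.0573,1,0,0,0,-0.0275,0.0772,0.0573,1,0,0,0,-0.0275,0.0772,0.0573,1,0,0,0,-0.0275,0.0772,0.0573,1])

```text
time_s: 9.65
tool_pos: [0.5225, -0.0193, 0.1207]
tcp_rot: [-144.9, -0.1, 19.5]
wrist_force: [-2.4, -0.9, 7.1]
grip_width: 0.0134
grasp_force: 49.5
```

Call:
send_rows(plan=[0,0,0,-0.0275,0.0772,0.0573,1,0,0,0,-0.0275,0.0772,0.0573,1,0,0,0,-0.0275,0.0772,0.0573,1,0,0,0,-0.0275,0.0772,0.0573,1,0,0,0,-0.0275,0.0772,0.0573,1,0,0,0,-0.0275,0.0772,0.0573,1,0,0,0,-0.0275,0.0772,0.0573,1,0,0,0,-0.0275,0.0772,0.0573,1,0,0,0,-0.0275,0.0772,0.0573,1,0,0,0,-0.0275,0.0772,0.0573,1])

```text
time_s: 10.65
tool_pos: [0.5157, -0.0002, 0.1349]
tcp_rot: [-145.0, -0.1, 19.5]
wrist_force: [-1.0, -1.3, 6.0]
grip_width: 0.0132
grasp_force: 49.4
```

```bash
python3 m.py w7
```

```text
tcp slope [-6.0826 -0.9318 16.3901] F slope [2.7093 1.3771 5.4821] t 10.65 0.013179307035416964 49.43994462490082
yel 1213 px 436.9 204.6 421 453 [-55.47 -46.48   9.93] [-62.1 -54.9   7. ] [-49.6 -36.7  12. ]
ptr 265 px 320.4 242.3 317 324 [ -6.23 -28.21   5.55] [ -7.9 -35.6   2.9] [ -4.7 -20.    7.1]
red 5612 px 320.1 332.5 300 341 [-6.11 -8.57 45.68] [-13.2 -35.6   2.9] [ 1.3 17.3 57.7]
```

Call:
send_rows(plan=[0,0,0,-0.0083,0.0232,0.0172,1,0,0,0,-0.0083,0.0232,0.0172,1,0,0,0,-0.0083,0.0232,0.0172,1,0,0,0,-0.0083,0.0232,0.0172,1,0,0,0,-0.0083,0.0232,0.0172,1,0,0,0,-0.0083,0.0232,0.0172,1,0,0,0,0,0,0,1,0,0,0,0,0,0,1])

```text
time_s: 11.5
tool_pos: [0.5144, 0.0033, 0.1375]
tcp_rot: [-145.0, -0.1, 19.5]
wrist_force: [-0.4, -1.2, 6.3]
grip_width: 0.0134
grasp_force: 49.4
```

```bash
python3 m.py w8
```

```text
tcp slope [-1.5671 -0.9144 16.3525] F slope [2.7447 0.7727 5.7282] t 11.5 0.013351623011891276 49.41093385219574
yel 1222 px 447.3 204.5 431 464 [-55.4  -46.55   9.92] [-62. -55.   7.] [-49.5 -37.2  12. ]
ptr 251 px 320.2 242.4 317 324 [ -1.63 -28.21   5.66] [ -3.4 -35.8   3. ] [ -0.2 -20.    7.6]
red 5594 px 320.1 332.8 300 341 [-1.62 -8.51 45.85] [ -8.6 -35.8   3. ] [ 5.8 18.  58.1]
```

Call:
send_rows(plan=[0,0,0,-0.0055,0.0155,0.0115,1,0,0,0,-0.0055,0.0155,0.0115,1,0,0,0,0,0,0,1,0,0,0,0,0,0,1])

```text
time_s: 11.95
tool_pos: [0.5142, 0.0038, 0.1379]
tcp_rot: [-145.0, -0.1, 19.5]
wrist_force: [-0.7, -3.2, 5.6]
grip_width: 0.0133
grasp_force: 49.5
```

```bash
python3 m.py w9
```

```text
tcp slope [-0.8203 -0.9282 16.3489] F slope [0.9276 1.7602 6.1776] t 11.95 0.013333082087796985 49.52332377433777
yel 1225 px 449.0 204.5 432 466 [-55.4  -46.52   9.92] [-62.1 -55.    7. ] [-49.5 -37.   12.1]
ptr 248 px 320.2 242.3 317 324 [ -0.88 -28.23   5.46] [ -2.6 -35.6   2.5] [  0.6 -20.    7.3]
red 5600 px 320.1 332.8 300 341 [-0.87 -8.5  45.82] [ -7.9 -35.6   2.5] [ 6.5 17.7 57.9]
```

Call:
send_rows(plan=[0,0,0,-0.0055,0.0155,0.0115,1,0,0,0,-0.0055,0.0155,0.0115,1,0,0,0,0,0,0,1,0,0,0,0,0,0,1])

```text
time_s: 12.4
tool_pos: [0.5142, 0.0039, 0.138]
tcp_rot: [-145.1, -0.1, 19.5]
wrist_force: [2.2, -8.0, 0.7]
grip_width: 0.0134
grasp_force: 49.6
```

```bash
python3 m.py w10
```

```text
tcp slope [-0.7393 -0.9396 16.3525] F slope [-6.3581  0.6611  5.3516] t 12.4 0.013358581987117962 49.60232198238373
yel 1217 px 449.1 204.5 433 466 [-55.41 -46.48   9.92] [-62.2 -55.    7. ] [-49.6 -36.9  11.9]
ptr 246 px 320.2 242.0 317 324 [ -0.84 -28.41   5.54] [ -2.6 -35.9   3.1] [  0.6 -20.2   7.3]
red 5593 px 320.4 332.8 300 341 [-0.83 -8.49 45.84] [ -7.9 -35.9   3.1] [ 6.5 17.3 58. ]
```

The tab is against its home stop: the force has reversed and its position has stopped changing. I'll let go and withdraw along the tab's axis.

Call:
send_rows(plan=[0,0,0,0,0,0,0.8,0,0,0,0,0,0,0.65,0,0,0,0,0,0,0.5,0,0,0,0,0,0,0.45,0,0,0,0,0,0,0.45,0,0,0,0.05,-0.15,0.22,0.45,0,0,0,0.08,-0.22,0.33,0.45,0,0,0,0.13,-0.38,0.57,0.45,0,0,0,0.13,-0.38,0.57,0.45,0,0,0,0.13,-0.38,0.57,0.45])

```text
time_s: 13.45
tool_pos: [0.5271, -0.0336, 0.1961]
tcp_rot: [-145.0, -0.1, 19.5]
wrist_force: [0.1, 1.3, -0.2]
grip_width: 0.0471
grasp_force: 0.0
```

Call:
send_rows(plan=[0,0,0,0.13,-0.38,0.57,0.45,0,0,0,0.13,-0.38,0.57,0.45,0,0,0,0.13,-0.38,0.57,0.45,0,0,0,0.13,-0.38,0.57,0.45,0,0,0,0.13,-0.38,0.57,0.45,0,0,0,0.13,-0.38,0.57,0.45,0,0,0,0,0,0,0.45,0,0,0,0,0,0,0.45])

```text
time_s: 14.25
tool_pos: [0.5461, -0.0898, 0.2802]
tcp_rot: [-145.0, -0.1, 19.5]
wrist_force: [0.6, -0.3, -1.1]
grip_width: 0.0469
grasp_force: 0.0
```

```bash
python3 m.py w11
```

```text
tcp slope [ -0.2467   0.5025 189.6733] F slope [-1.0243 -0.4361 -0.629 ] t 14.25 0.04690635938529387 0.0
yel 272 px 383.2 161.4 376 390 [-55.88 -46.2   10.03] [-62.1 -54.4   7.1] [-50.2 -37.6  11.9]
ptr 52 px 321.0 181.5 320 322 [ -1.01 -27.8    5.48] [ -1.9 -35.4   3.8] [ -0.1 -20.    7.7]
red 889 px 320.7 217.4 313 329 [-0.67 -5.42 48.35] [ -7.3 -35.4   3.7] [ 5.6 18.  58. ]
```

View pics/w11.png

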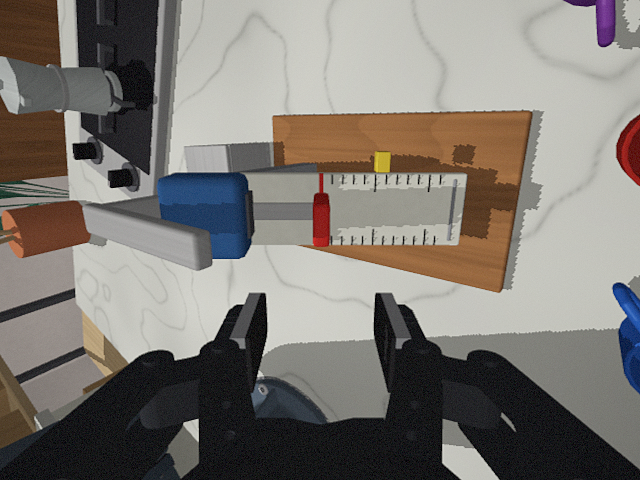

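The tab is home at (321,218) and the marker is unmoved at (383,161). The gripper is clear and everything around stands as before.

```bash
python3 -c "
from cell import r
print(r.hand_in())"
```

```text
the job is handed in; nothing more can be done
None
```

I drew the tab to the yellow marker (within about 0.3 mm), held it there for about 3 s, eased it home to its stop and released it, nothing else disturbed; the job is handed in after 14.3 s of the 43 s allowed.

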